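# Fit the quick-change faceplate on the gearmotor hub

## Robot

A 6-joint arm with a two-finger parallel gripper is mounted at the origin on a cart in front of the work surface, level with it; the furniture and walls round the work are solid. World frame = base frame: x ahead of the robot, y to its left, z up, the work surface at z = 0. Lengths are in m, angles in rad, forces in N, time in s.
With the tool pointing down it reaches from about 0.35 to 0.85 m from the base axis. Payload 8.1 kg.
Tool frame: the origin (TCP) lies at the very end of the fingers, on their centre line; the grasp point (between the pads) lies robot.hold_point_z behind it (robot.hold_point_z is the distance from the TCP to the grasp point, in m); z points along the fingers, y is the direction in which the jaws open and shut (so a half turn about z gives the same grasp; the last joint's range is limited). The gripper opens to 93 mm and grips with 3 to 60 N. Pads are 15 mm wide; open, the fingers measure 128 mm over their backs; the gripper's body (75 mm by 188 mm) begins 65 mm behind the grasp point.
Start: joints at [-1.273, 0.13, 1.488, -0, 1.523, -0.085], TCP at [0.224, -0.557, 0.195] pointing down, gripper open.
Joint ranges: [-2.96, 2.96], [-0.89, 2.26], [0.02, 2.5], [-1.34, 4.48], [0, 2.73], [-2.66, 2.66]. Speed limits (rad/s): [2.39, 2.39, 2.79, 3.14, 3.14, 3.14].

## Interface

Orientations are given as a rotation vector (axis times angle).
In Python, from plant import robot, cams gives the robot as it stands. The module is installed in compiled form; this text tells all that it offers.
- The arm moves only by the tool step_arm, never from a script. Its argument "deltas" is a list of rows, each an object with "offset": the shift along the tool's x, y, z in cm, a list of three; "roll": the turn about the tool's z in rad. In form: [{"offset": [x, y, z], "roll": roll}, ...]. A call has 1 to 12 rows; each row shifts and turns the commanded pose from where the row before left it, along the tool's axes as they then stand; what a row does not reach is not made up. A row lasts 1/8 s, in which the tool goes at most 62.5 mm and 10.7 degrees, less where a joint would pass 70% of its speed; a pose out of reach is approached as far as the arm can. A call with a gripper value outside its range is refused whole. "fingers" is the finger opening in cm, from 0 to 9.3, set as the call begins (left out, the last holds). The fingers move at their own pace and stop on an object; "grip_force" is the grip in N (left out, the last holds). Time passes only in rows, so rows that do not move let the fingers close. It gives the time, the measured TCP pose, the force and the opening at its end, in the units of the state.
- robot.read_state(): the state, without advancing time (a new reading comes with each control period).
- cams.read_camera(name): name is "side" or "top" or "wrist"; returns a dict with "pixels" (480x640x3 uint8, red, green, blue), "fx", "fy", "cx", "cy" (pixels), "extrinsics" (4x4, takes a point from world to camera coordinates). Camera axes: x right, y down, z forward; pixel columns grow to the right and rows downward; lengths in m; the calibration is good to about 2 mm. The wrist camera is an equidistant fisheye: a pixel r from the principal point sees the ray r / f radians off the axis. A picture is of the moment at which its call begins. There is no depth.
- robot.close_job(): hands the job in, once; it reports no verdict.
Trained networks look in a picture, given as the dict that the camera call returned (one of the last four; its "shot" number tells which), for a name from the list of things; names that differ only in an ending like _2 or _b are one class to them, and where a whole thing is asked for, a point or a joint stands for the part that bears it (a point fixed in the world has none). Each returns a list of dicts, best first, with "score" (0 to 1); they miss things now and then, are a little off and sometimes report something else, mostly with a low value. They report only what shows in the picture. A call takes as long as a camera call.
- cams.boxes_of(picture, thing): "xy" ([column, row] in pixels, amid what is visible of it).
- cams.silhouettes(picture, thing): "mask" (480x640 bool, what is visible of it) and "xy" ([column, row] in pixels, amid what is visible of it).
- cams.pinpoint(picture, thing): "xy" ([column, row] in pixels: a listed point, or the origin of a listed thing).
The state is a dict: "t": time; "q": joint angles; "dq": joint speeds; "joint_torque": joint torques, N m; "tool_pos": TCP position; "orientation": TCP orientation; "force": force on the tool from outside, world axes, zero at the start; "wrist_torque": the same for the moment, N m; "opening": finger opening in m.
Only numpy, scipy, OpenCV 4.12 (cv2) and the standard library are available. Lean on these libraries where they do the work, as an engineer would, in place of code of your own. Each camera call takes 0.05 s, during which the arm holds its last target. There are 200 camera calls.

## Task

Mount the loose faceplate on the gearmotor's upright hub: turn it until its five keyholes match the headed studs, let it down over them, then hold it down and twist it clockwise (seen from above) until it lies flat on the hub, locked under the stud heads, and the brass lock pin has sprung up into it. The hub may stand at any angle, so feel for the studs with light pushes and small twists, and stop as soon as something resists; nothing may be forced. When the plate is locked let go of it, and leave the tools and boxes round about where they are.

Things in the scene. Friction and masses are not known exactly. Their poses are not given: they have to be found in the camera images.
- faceplate_nose (a point): Aluminium faceplate, 0.45 kg: round flange 126 mm wide, 8 mm thick, lying flat, with a neck 44 mm thick in its middle, top 62 mm above the underside. This point: on the axis, 44 mm above the underside, halfway up the gripping part: two spanner flats 34 mm apart, facing +y and -y, from 20 to 62 mm above the underside. z up along the neck.
- hub_face (a point): Centre of the flat top face of the steel hub (116 mm wide), 88 mm above the table, z up. On it five upright studs 72 degrees apart, radius 45 mm: necks 8 mm thick, chamfered heads 14 mm wide from 10.5 to 17 mm above the face; 1.5 mm play all round in an entry hole. The seated plate's underside is at this height; 20 degrees clockwise from entry the necks stop in the slots.
- lock_pin (a joint): Brass spring pin, 7 mm thick, in the hub's face on the stud circle, 32 degrees counterclockwise of one stud. 0 = up, 4.5 mm out of the face; 0.0045 = flush (3 N to start, about 6 N at flush). A plate put on the studs presses it down; when the plate is turned to its stop the pin springs up into a lock hole.
- pliers: Bystander: combination pliers lying flat, 188 x 51 x 14 mm; origin at the middle of the underside.
- screwdriver: Bystander: screwdriver with a yellow handle, 170 mm long, lying; origin at the middle of the underside.
- tape_measure: Bystander: yellow tape measure lying on its side, 68 x 80 x 38 mm; origin at the middle of the underside.
- parts_cup: Bystander: clear cup with a few screws, 64 mm across and 71 mm high; origin at the middle of the underside.
- wood_box: Bystander: small open wooden box, 75 x 140 x 42 mm; origin at the middle of the underside.
- torch: Bystander: black and red torch, 137 mm long, 36 mm thick, lying; origin at the middle of the underside.
- gearmotor: Grey worm gearmotor, bolted down, foot 165 x 150 mm; origin on the hub axis at table height; +x towards the motor, which reaches 180 mm and 102 mm high. The worm holds the hub fast at ANY angle: no axis here tells where the studs are. Look, or rest the plate on the heads with a light push and turn it slowly clockwise (at most 72 degrees) until it drops.
- faceplate: The same plate; origin on its axis at the underside. Five keyholes through the flange on a 45 mm radius: round entry holes, 17 mm wide, at 0 (+x), 72, 144, 216, 288 degrees counterclockwise from above; from each an arc slot 10.5 mm wide runs on 20 degrees counterclockwise. 52.5 degrees counterclockwise of each entry hole is an 11 mm lock hole.

How it is judged:
By the outcome, as a careful person would: the job done as asked, in the order asked, and still so for the second after the job is handed in, with the robot touching nothing.
It also fails if it takes over 58 s, if anything falls off the work surface, if the arm or the gripper's body presses on something with over 40 N, if the wrist force passes 120 N, or if a joint passes its speed limit or range.

## Working session

There is one attempt and no reset: what is moved stays moved. The work goes in short steps, Python scripts to look and compute and a tool call to move; the robot and the scene stay as the last step left them, time stands still between calls to the robot, and variables do not carry over. Pictures are saved under pics/ and viewed, about 8 in all and at most 12, crops included, and the job is handed in when it is done.

Besides the shell and the picture viewer there is one more tool, called after "Request:" by a JSON object that holds its "api" and its "payload", one argument or row to a line. step_arm: Moves the arm, as the interface text tells. Its arguments: {"type":"object","properties":{"deltas":{"type":"array"},"fingers":{"type":"number"},"grip_force":{"type":"number"}},"required":["deltas"]}

```bash
mkdir -p pics; cat > h.py <<'E'
import numpy as np, cv2
from plant import robot, cams
from scipy.spatial.transform import Rotation as R
def shot(n,f=None):
    p=cams.read_camera(n)
    if f: cv2.imwrite('pics/'+f,cv2.cvtColor(p['pixels'],cv2.COLOR_RGB2BGR))
    return p
def ray(p,uv):
    E=np.array(p['extrinsics']);x=(uv[0]-p['cx'])/p['fx'];y=(uv[1]-p['cy'])/p['fy']
    if p.get('fish'):
        r=np.hypot(x,y); d=np.array([x/r*np.sin(r),y/r*np.sin(r),np.cos(r)]) if r>0 else np.array([0,0,1.])
    else: d=np.array([x,y,1.])
    return -E[:3,:3].T@E[:3,3], E[:3,:3].T@d
def atz(p,uv,z):
    o,d=ray(p,uv); return o+d*(z-o[2])/d[2]
def wshot(f=None):
    p=shot('wrist',f); p['fish']=1; return p
E
python3 - <<'E'
from h import *
s=robot.read_state();print({k:np.round(v,4) for k,v in s.items()}, robot.hold_point_z)
t=shot('top','t1.png');d=shot('side','s1.png')
for n,z in [('faceplate_nose',.044),('faceplate',0),('hub_face',.088),('gearmotor',0)]:
    for nm,p in(('top',t),('side',d)):
        for r in cams.pinpoint(p,n)[:2]: print(n,nm,np.round(r['xy'],1),round(r['score'],2),np.round(atz(p,r['xy'],z),3))
cv2.imwrite('pics/a.png',cv2.cvtColor(cv2.resize(np.vstack([t['pixels'],d['pixels']]),(400*1,600)),cv2.COLOR_RGB2BGR))
E
```

```text
{'t': np.float64(0.0), 'q': array([-1.2734e+00,  1.3110e-01,  1.4893e+00, -1.0000e-04,  1.5230e+00,
       -8.5400e-02]), 'dq': array([ 0.0003,  0.0006,  0.0009,  0.0013, -0.0011,  0.0002]), 'joint_torque': array([-7.00000e-04, -5.59838e+01, -4.91758e+01,  7.66000e-02,
        3.49000e-02, -1.00000e-04]), 'tool_pos': array([ 0.2239, -0.556 ,  0.1937]), 'orientation': array([-3.0825e+00, -5.9720e-01,  4.0000e-04]), 'force': array([0.3093, 0.2184, 0.316 ]), 'wrist_torque': array([-0.0551, -0.0046, -0.0218]), 'opening': np.float64(0.093)} 0.0188
faceplate_nose top [212.3 244.8] 0.57 [0.502 0.217 0.044]
faceplate_nose top [281.9 304.8] 0.44 [0.364 0.058 0.044]
faceplate_nose side [295.4 317.3] 0.92 [0.503 0.21  0.044]
faceplate top [219.3 245.7] 0.92 [0.504 0.21  0.   ]
faceplate side [293.6 333.7] 0.91 [0.505 0.215 0.   ]
hub_face top [378.8 214.3] 0.58 [ 0.562 -0.161  0.088]
hub_face side [335.7 202.1] 0.67 [ 0.558 -0.167  0.088]
gearmotor side [335.8 229.2] 0.79 [ 0.556 -0.17   0.   ]
```

View pics/t1.png

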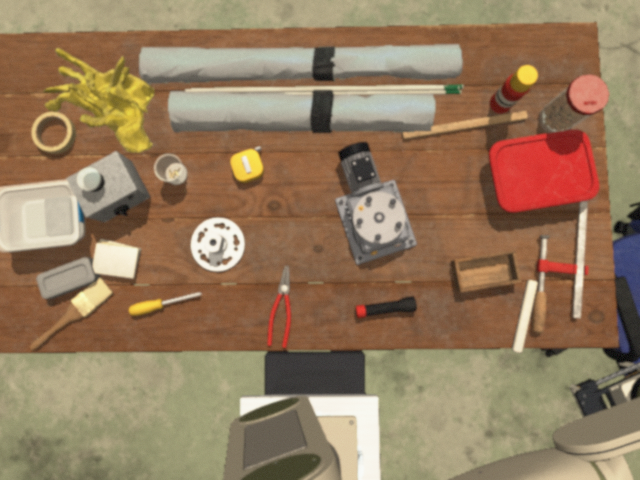

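View pics/s1.png

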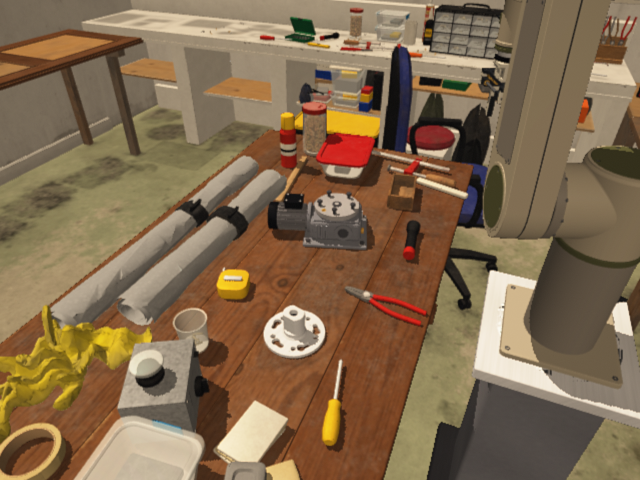

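The top view shows the plate at (217,244) and the hub at (380,216). They are about 0.42 m apart, with a clear way between them. I'll look at the hub from close by first, on the way to the plate.

Request:
{"api": "step_arm", "payload": {
  "deltas": [
    {"offset":[4.1,-2.1,-1.1]},
    {"offset":[4.1,-2.1,-1.1]},
    {"offset":[4.1,-2.1,-1.1]},
    {"offset":[4.1,-2.1,-1.1]},
    {"offset":[4.1,-2.1,-1.1]},
    {"offset":[4.1,-2.1,-1.1]},
    {"offset":[4.1,-2.1,-1.1]},
    {"offset":[4.1,-2.1,-1.1]},
    {"offset":[4.1,-2.1,-1.1]},
    {"offset":[4.1,-2.1,-1.1]},
    {"offset":[2,-1,0]},
    {"offset":[0,0,0]}
  ]
}}

```text
schema error: expected keys offset, roll
```

```bash
python3 - <<'E'
from h import *
s=robot.read_state();print(s['t'],s['tool_pos'],s['q'])
p=wshot('w1.png');E=np.array(p['extrinsics']);Rt=R.from_rotvec(s['orientation']).as_matrix()
print(np.round(Rt,3));print('cam in tool',np.round(Rt.T@(-E[:3,:3].T@E[:3,3]-s['tool_pos']),3),np.round(E[:3,:3]@Rt,2),p['fx'],p['cx'],p['cy'])
for n,z in [('hub_face',.088),('lock_pin',.09),('gearmotor',0),('faceplate_nose',.044),('faceplate',0)]:
    for r in cams.pinpoint(p,n)[:2]: print(n,np.round(r['xy'],1),round(r['score'],2),np.round(atz(p,r['xy'],z),4))
E
```

```text
0.5 [ 0.2241336  -0.55655726  0.19472967] [-1.27339385e+00  1.30390610e-01  1.48822030e+00  5.16315193e-06
  1.52300591e+00 -8.53925355e-02]
[[ 0.928  0.374 -0.   ]
 [ 0.374 -0.928  0.   ]
 [ 0.    -0.    -1.   ]]
cam in tool [ 0.079 -0.001 -0.191] [[-0.    1.   -0.  ]
 [-0.96 -0.   -0.29]
 [-0.29  0.    0.96]] 371.64829954431775 322.40262751317516 238.57097049234173Traceback (most recent call last):
  File "<stdin>", line 6, in <module>
ValueError: it knows: faceplate, faceplate_nose, gearmotor, hub_face, parts_cup, pliers, screwdriver, tape_measure, torch, wood_box
```

View pics/w1.png

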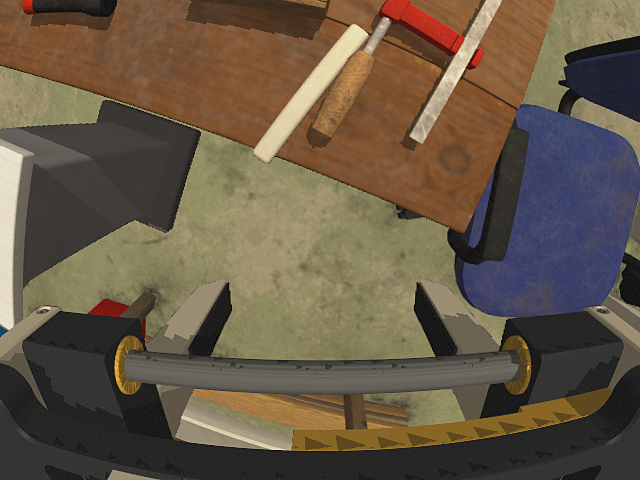

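That view shows only the bench edge, because the move was refused: every row needs a roll. Resending it.

Request:
{"api": "step_arm", "payload": {
  "deltas": [
    {"offset":[4.1,-2.1,-1.1],"roll":0},
    {"offset":[4.1,-2.1,-1.1],"roll":0},
    {"offset":[4.1,-2.1,-1.1],"roll":0},
    {"offset":[4.1,-2.1,-1.1],"roll":0},
    {"offset":[4.1,-2.1,-1.1],"roll":0},
    {"offset":[4.1,-2.1,-1.1],"roll":0},
    {"offset":[4.1,-2.1,-1.1],"roll":0},
    {"offset":[4.1,-2.1,-1.1],"roll":0},
    {"offset":[4.1,-2.1,-1.1],"roll":0},
    {"offset":[4.1,-2.1,-1.1],"roll":0},
    {"offset":[2,-1,0],"roll":0},
    {"offset":[0,0,0],"roll":0}
  ]
}}

```text
t: 2.1
tool_pos: [0.5416, -0.1906, 0.3047]
orientation: [-3.083, -0.602, -0.0]
force: [0.1, -0.9, -0.8]
opening: 0.0929
```

```bash
python3 - <<'E'
from h import *
s=robot.read_state();print(s['t'],s['tool_pos'],s['q'])
p=wshot('w2.png')
for n,z in [('hub_face',.088),('gearmotor',0),('faceplate_nose',.044),('faceplate',0)]:
    for r in cams.pinpoint(p,n)[:2]: print(n,np.round(r['xy'],1),round(r['score'],2),np.round(atz(p,r['xy'],z),4))
E
```

```text
2.1 [ 0.54160555 -0.19056364  0.30469152] [-4.27731649e-01  4.17091701e-02  1.38379789e+00  1.67897530e-04
  1.71613319e+00  7.57668254e-01]
hub_face [303.8 180.6] 0.91 [ 0.5552 -0.1622  0.088 ]
gearmotor [302.4 170.9] 0.78 [ 0.554 -0.156  0.   ]
gearmotor [304.8 181.9] 0.48 [ 0.5413 -0.1645  0.    ]
faceplate_nose [ 52.7 124. ] 0.81 [0.5027 0.2157 0.044 ]
faceplate [ 70.4 120. ] 0.78 [0.5077 0.2164 0.    ]
```

View pics/w2.png

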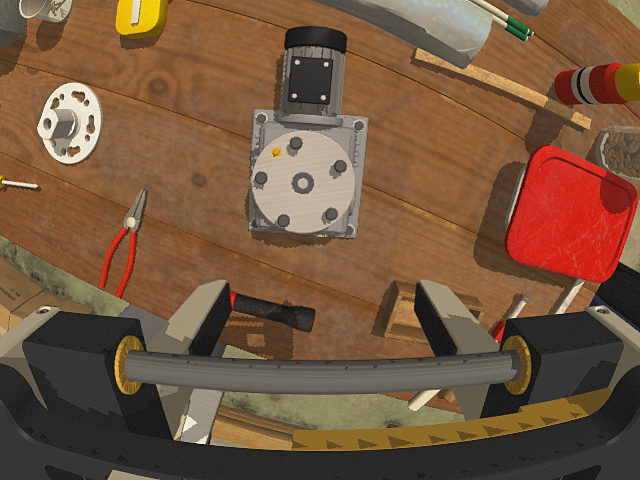

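Picture w2 (fourth viewed): the stud heads are near (296,143), (340,166), (331,214), (284,220) and (261,178). The brass pin is at (277,153) and the hub centre at (303,183). The plate is at (70,122), with its keyholes showing. I'll fit the stud positions.

```bash
cat > studs.py <<'E'
from h import *
from scipy.optimize import least_squares
def fit(p,uvs,z,rad,c0):
    P=np.array([atz(p,u,z)[:2] for u in uvs]); k=np.arange(len(P))
    # order: match phase
    f=lambda v:(np.exp(1j*(np.angle((P[:,0]-v[0])+1j*(P[:,1]-v[1]))-v[2])*5)-1)
    def res(v):
        d=(P[:,0]-v[0])+1j*(P[:,1]-v[1]); n=np.round((np.angle(d)-v[2])/(2*np.pi/5))
        e=d-rad*np.exp(1j*(v[2]+n*2*np.pi/5)); return np.r_[e.real,e.imag]
    best=min((least_squares(res,[*c0,a]) for a in np.radians(np.arange(0,72,12))),key=lambda s:s.cost)
    return best.x[:2],np.degrees(best.x[2])%72,np.abs(res(best.x)).max()
E
python3 - <<'E'
from studs import *
import cv2
p=wshot()
g=cv2.cvtColor(p['pixels'],cv2.COLOR_RGB2GRAY)
out=[]
for u,v in [(296,143),(340,166),(331,214),(284,220),(261,178)]:
    w=g[v-10:v+11,u-10:u+11]; m=(w<105).astype(np.uint8)
    n,l,st,c=cv2.connectedComponentsWithStats(m); i=1+np.argmax(st[1:,4]); out.append(c[i]+[u-10,v-10]); print(out[-1],st[i])
for z in(.1,.103,.105): print(z,fit(p,out,z,.045,(.556,-.163)))
print('pin',atz(p,(277,153),.0925))
# plate blob
cv2.imwrite('pics/c.png',cv2.cvtColor(np.hstack([cv2.resize(p['pixels'][70:175,20:120],(400,420),interpolation=2),cv2.resize(p['pixels'][125:240,245:365],(400,420),interpolation=2)]),cv2.COLOR_RGB2BGR))
E
```

```text
[293.71641791 141.11940299] [  2   2  13  14 134]
[337.72142857 164.07142857] [  0   2  15  14 140]
[329.17910448 211.95522388] [  1   2  14  15 134]
[280.80512821 221.94358974] [  0   3  18  18 195]
[258.8962963  176.15555556] [  1   2  14  13 135]
0.1 (array([ 0.55138769, -0.1615884 ]), np.float64(30.26645182308312), np.float64(0.0030059025823130983))
0.103 (array([ 0.55185788, -0.16159646]), np.float64(30.26644943436201), np.float64(0.0026435161162169513))
0.105 (array([ 0.55217133, -0.16160184]), np.float64(30.266450701820588), np.float64(0.0024019249144195884))
pin [ 0.57229865 -0.12633295  0.0925    ]
```

View pics/c.png

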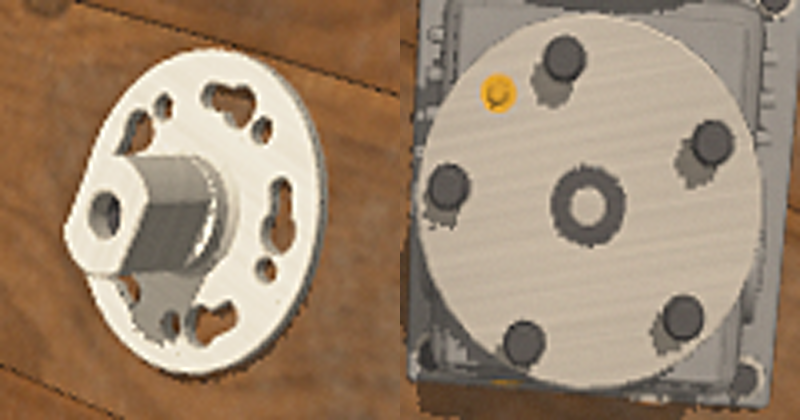

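The crop (fifth viewed) shows the head discs apart from their shadows, and all the plate's keyholes. I'll refit from the disc centres.

```bash
python3 - <<'E'
from studs import *
p=wshot()
c=np.array([(166,60),(313,143),(284,317),(124,343),(47,187)])/[3.3333,3.652]+[245,125]
for z in(.102,.104,.105): print(z,fit(p,c,z,.045,(.556,-.163)))
C,a,_=fit(p,c,.104,.045,(.556,-.163))
pp=atz(p,(245+99/3.333,125+93/3.652),.0925); print('pin ang',np.degrees(np.arctan2(pp[1]-C[1],pp[0]-C[0])),np.hypot(*(pp[:2]-C)))
print('centre',atz(p,(245+190/3.333,125+206/3.652),.088))
# hub rim ellipse
# move to above plate
s=robot.read_state();Rt=R.from_rotvec(s['orientation']).as_matrix()
print('to plate, tool cm',100*Rt.T@(np.array([.504,.214,.26])-s['tool_pos']))
E
```

```text
0.102 (array([ 0.55273888, -0.16233611]), np.float64(30.032938303024235), np.float64(0.0005362331648001983))
0.104 (array([ 0.55304715, -0.16233767]), np.float64(30.032939334211694), np.float64(0.0006479491471195163))
0.105 (array([ 0.55320128, -0.16233845]), np.float64(30.032937610168563), np.float64(0.0007038056154400722))
pin ang 61.891643568144886 0.044628974834576556
centre [ 0.5524045  -0.16297639  0.088     ]
to plate, tool cm [ 11.7674644  -39.10196306   4.47269285]
```

The stud phase is 30.0°. The pin lies at 61.9°, which fits 30+32, and its radius checks too. The hub centre is about (0.553, -0.1625). Next, over the plate.

Request:
{"api": "step_arm", "payload": {
  "deltas": [
    {"offset":[1.5,-4.9,0.56],"roll":0},
    {"offset":[1.5,-4.9,0.56],"roll":0},
    {"offset":[1.5,-4.9,0.56],"roll":0},
    {"offset":[1.5,-4.9,0.56],"roll":0},
    {"offset":[1.5,-4.9,0.56],"roll":0},
    {"offset":[1.5,-4.9,0.56],"roll":0},
    {"offset":[1.5,-4.9,0.56],"roll":0},
    {"offset":[1.5,-4.9,0.56],"roll":0},
    {"offset":[0,0,0],"roll":0},
    {"offset":[0,0,0],"roll":0}
  ]
}}

```text
t: 3.7
tool_pos: [0.5058, 0.2159, 0.26]
orientation: [3.084, 0.598, 0.0]
force: [1.2, -0.6, -0.4]
opening: 0.093
```

```bash
python3 - <<'E'
from h import *
s=robot.read_state();print(s['t'],s['tool_pos'],s['q'])
p=wshot()
for n,z in [('faceplate_nose',.044),('faceplate',0)]:
    for r in cams.pinpoint(p,n)[:2]: print(n,np.round(r['xy'],1),round(r['score'],2),np.round(atz(p,r['xy'],z),4))
u,v=map(int,cams.pinpoint(p,'faceplate')[0]['xy']);x0,y0=max(u-85,0),max(v-75,0)
print(x0,y0);cv2.imwrite('pics/d.png',cv2.cvtColor(cv2.resize(p['pixels'][y0:y0+150,x0:x0+170],None,fx=4,fy=4,interpolation=2),cv2.COLOR_RGB2BGR))
E
```

```text
3.7 [0.50584616 0.21593881 0.25998519] [ 3.10619014e-01 -2.32048162e-02  1.52942229e+00 -5.14203422e-04
  1.63541918e+00  1.49849250e+00]
faceplate_nose [322.2 206.4] 0.96 [0.5001 0.2145 0.044 ]
faceplate_nose [385.8 332.4] 0.39 [0.3793 0.0781 0.044 ]
faceplate [327.2 197.2] 0.7 [0.5047 0.2096 0.    ]
242 122
```

View pics/d.png

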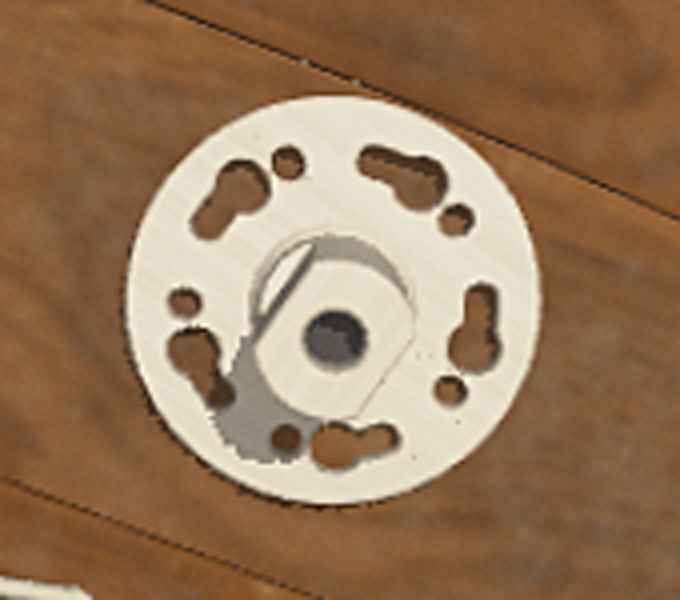

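The crop (sixth viewed) shows five entry holes at (424,183), (475,342), (337,446), (194,350) and (245,184). The small lock holes are distinct, and the two flats run diagonally.

```bash
python3 - <<'E'
from studs import *
p=wshot()
o=[242,122]
e=np.array([(423,184),(474,344),(337,446),(194,350),(246,184)])/4+o
l=np.array([(457,220),(451,390),(287,439),(185,301),(288,162)])/4+o
for z in(.006,.008): print(fit(p,e,z,.045,(.504,.212)),fit(p,l,z,.045,(.504,.212)))
a=atz(p,np.array((355,415))/4+o,.062);b=atz(p,np.array((413,330))/4+o,.062);print('flat',np.degrees(np.arctan2(*(b-a)[1::-1])),'bore',atz(p,np.array((335,339))/4+o,.062))
a=atz(p,np.array((258,335))/4+o,.062);b=atz(p,np.array((308,262))/4+o,.062);print('flat2',np.degrees(np.arctan2(*(b-a)[1::-1])))
E
```

```text
(array([0.50493148, 0.21104769]), np.float64(58.48147479054565), np.float64(0.0005079657314421117)) (array([0.50456698, 0.2112866 ]), np.float64(38.972162203966626), np.float64(0.0004533115009924156))
(array([0.50526529, 0.2112018 ]), np.float64(58.481474667009174), np.float64(0.0006437896077112273)) (array([0.50490243, 0.21143963]), np.float64(38.97216244304301), np.float64(0.0003241341373970731))
flat -11.391985898083858 bore [0.50511423 0.21164106 0.062     ]
flat2 -12.405378580119184
```

Both hole sets agree: the plate's x axis is at -13.5°, which fits the flats at about -12°, and its centre is (0.505, 0.2113). I'll align and descend.

Request:
{"api": "step_arm", "payload": {
  "deltas": [
    {"offset":[-0.24,0.39,0],"roll":0},
    {"offset":[0,0,4],"roll":0.1545},
    {"offset":[0,0,4],"roll":0.1545},
    {"offset":[0,0,4],"roll":0.1545},
    {"offset":[0,0,4],"roll":0.1545},
    {"offset":[0,0,4],"roll":0},
    {"offset":[0,0,2],"roll":0},
    {"offset":[0,0,1.4],"roll":0},
    {"offset":[0,0,0],"roll":0},
    {"offset":[0,0,0],"roll":0}
  ]
}}

```text
t: 5.2
tool_pos: [0.506, 0.2122, 0.0272]
orientation: [-3.119, 0.369, -0.003]
force: [0.0, 0.6, -0.2]
opening: 0.0933
```

```bash
python3 - <<'E'
from h import *
s=robot.read_state();Rt=R.from_rotvec(s['orientation']).as_matrix();print(s['tool_pos'],np.degrees(np.arctan2(Rt[1,0],Rt[0,0])),Rt[:,2],s['q'],s['force'])
print(100*Rt.T@(np.array([.505,.2114,.026])-s['tool_pos']))
E
```

```text
[0.50596112 0.21222452 0.02718103] -13.48205992635266 [ 1.80017931e-03  5.18709372e-04 -9.99998245e-01] [ 3.03737851e-01  1.37571160e-01  1.79842247e+00 -4.65493302e-05
  1.20372610e+00  2.10985643e+00] [ 0.04254306  0.56178856 -0.20680579]
[-0.07443275  0.1026965   0.11788713]
```

Request:
{"api": "step_arm", "payload": {
  "deltas": [
    {"offset":[-0.07,0.1,0.1],"roll":0},
    {"offset":[0,0,0],"roll":0},
    {"offset":[0,0,0],"roll":0},
    {"offset":[0,0,0],"roll":0},
    {"offset":[0,0,0],"roll":0},
    {"offset":[0,0,0],"roll":0}
  ],
  "fingers": 3.0,
  "grip_force": 45
}}

```text
t: 5.95
tool_pos: [0.504, 0.2113, 0.0249]
orientation: [3.12, -0.369, -0.0]
force: [0.2, 0.7, 0.6]
opening: 0.038
```

Request:
{"api": "step_arm", "payload": {
  "deltas": [
    {"offset":[0,0,0],"roll":0},
    {"offset":[0,0,0],"roll":0},
    {"offset":[0,0,0],"roll":0}
  ]
}}

```text
t: 6.32
tool_pos: [0.5042, 0.2116, 0.0251]
orientation: [-3.119, 0.368, -0.001]
force: [1.4, 2.1, 0.1]
opening: 0.0339
```

Request:
{"api": "step_arm", "payload": {
  "deltas": [
    {"offset":[0,0,-2],"roll":0},
    {"offset":[0,0,-5],"roll":0},
    {"offset":[0,0,-5],"roll":0},
    {"offset":[0,0,-4],"roll":0},
    {"offset":[0,0,0],"roll":0},
    {"offset":[0,0,0],"roll":0}
  ]
}}

```text
t: 7.08
tool_pos: [0.5027, 0.2107, 0.1821]
orientation: [3.118, -0.369, -0.006]
force: [-0.6, 0.3, -5.1]
opening: 0.0336
```

```bash
python3 - <<'E'
from h import *
s=robot.read_state();Rt=R.from_rotvec(s['orientation']).as_matrix();print(s['tool_pos'],s['opening'],s['force'],s['wrist_torque'])
print(100*Rt.T@(np.array([.5528,-.1625,.15])-s['tool_pos']))
E
```

```text
[0.5026652  0.21065162 0.18205808] 0.03361197086589426 [-0.59223673  0.34104412 -5.13042248] [0.02250478 0.03735998 0.01368204]
[13.58467742 35.11126697  3.2386647 ]
```

Request:
{"api": "step_arm", "payload": {
  "deltas": [
    {"offset":[1.69,4.38,0],"roll":0},
    {"offset":[1.69,4.38,0],"roll":0},
    {"offset":[1.69,4.38,0],"roll":0},
    {"offset":[1.69,4.38,0],"roll":0},
    {"offset":[1.69,4.38,0],"roll":0},
    {"offset":[1.69,4.38,0],"roll":0},
    {"offset":[1.69,4.38,0],"roll":0},
    {"offset":[1.69,4.38,0],"roll":0},
    {"offset":[0,0,0],"roll":-0.152},
    {"offset":[0,0,0],"roll":-0.152},
    {"offset":[0,0,0],"roll":-0.152},
    {"offset":[0,0,0],"roll":-0.152}
  ]
}}

```text
t: 8.57
tool_pos: [0.5518, -0.1604, 0.1806]
orientation: [-3.083, -0.589, 0.009]
force: [-0.1, 0.7, -4.8]
opening: 0.0338
```

Request:
{"api": "step_arm", "payload": {
  "deltas": [
    {"offset":[0,0,0],"roll":-0.151},
    {"offset":[0,0,1.5],"roll":0},
    {"offset":[0,0,1],"roll":0},
    {"offset":[0,0,0],"roll":0},
    {"offset":[0,0,0],"roll":0}
  ]
}}

```text
t: 9.2
tool_pos: [0.5538, -0.161, 0.1598]
orientation: [-3.035, -0.812, 0.0]
force: [0.0, 0.3, -5.4]
opening: 0.0334
```

```bash
cat > st.py <<'E'
from h import *
S=[]
for i in range(1): S.append(robot.read_state())
s=S[-1];Rt=R.from_rotvec(s['orientation']).as_matrix();print(s['t'],np.round(s['tool_pos'],4),'yaw',np.degrees(np.arctan2(Rt[1,0],Rt[0,0])).round(2),'F',np.round(s['force'],1),'T',np.round(s['wrist_torque'],2))
print('to target cm',np.round(100*Rt.T@(np.array([.552,-.1623,s['tool_pos'][2]])-s['tool_pos']),2), Rt[:,2].round(3))
E
python3 - <<'E'
import st
from h import *
t=wshot(); x=cams.pinpoint(t,'faceplate');print([(r['xy'],r['score'],atz(t,r['xy'],st.s['tool_pos'][2]-.025)) for r in x[:1]])
d=shot('side')
a=t['pixels'][80:440,120:520];b=cv2.resize(d['pixels'][150:270,260:400],(420,360),interpolation=2)
cv2.imwrite('pics/e.png',cv2.cvtColor(np.hstack([a[:,:380],b]),cv2.COLOR_RGB2BGR))
E
```

```text
9.2 [ 0.5538 -0.161   0.1598] yaw 29.95 F [ 0.   0.3 -5.4] T [-0.02  0.08 -0.06]
to target cm [-0.22  0.02  0.  ] [-0.  0. -1.]
[([324.7, 260.4], 0.69, array([ 0.55419839, -0.16139179,  0.13475436]))]
```

View pics/e.png

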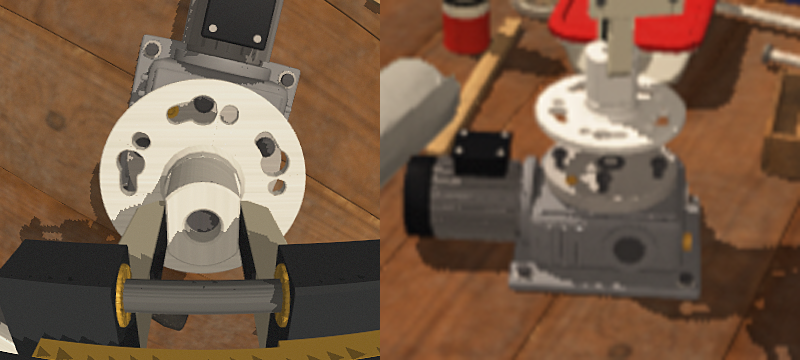

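Picture (seventh viewed): the plate hangs above the hub with studs showing through the entry holes. I'll correct the 2 mm and go down to just above the heads.

Request:
{"api": "step_arm", "payload": {
  "deltas": [
    {"offset":[-0.2,0,1],"roll":0},
    {"offset":[0,0,0.9],"roll":0},
    {"offset":[0,0,0.6],"roll":0},
    {"offset":[0,0,0],"roll":0},
    {"offset":[0,0,0],"roll":0}
  ]
}}

```text
t: 9.98
tool_pos: [0.5523, -0.162, 0.1351]
orientation: [3.034, 0.813, 0.0]
force: [0.0, 0.1, -4.5]
opening: 0.0334
```

```bash
python3 - <<'E'
import st
from h import *
t=wshot()
cv2.imwrite('pics/f.png',cv2.cvtColor(cv2.resize(t['pixels'][140:340,200:440],None,fx=3.3,fy=3,interpolation=2),cv2.COLOR_RGB2BGR))
E
```

```text
9.975 [ 0.5523 -0.162   0.1351] yaw 30.01 F [ 0.   0.1 -4.5] T [ 0.01 -0.03 -0.02]
to target cm [-0.04  0.01 -0.  ] [ 0. -0. -1.]
```

View pics/f.png

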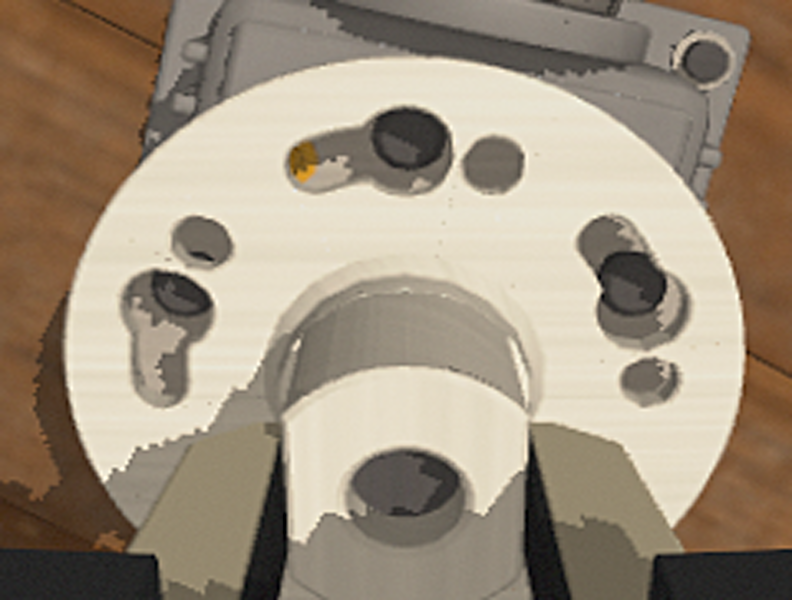

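The picture (eighth viewed) shows studs centred in their entry holes after allowing for parallax: hole (410,150) against stud (410,138) is what I expect, and the left and right holes are symmetric. I'll lower gently.

Request:
{"api": "step_arm", "payload": {
  "deltas": [
    {"offset":[0,0,0.2],"roll":0},
    {"offset":[0,0,0.2],"roll":0},
    {"offset":[0,0,0.2],"roll":0},
    {"offset":[0,0,0.1],"roll":0},
    {"offset":[0,0,0],"roll":0}
  ]
}}

```text
t: 10.65
tool_pos: [0.5521, -0.162, 0.1278]
orientation: [-3.034, -0.813, 0.0]
force: [-0.4, 0.0, -6.0]
opening: 0.0334
```

```bash
python3 st.py
```

```text
10.65 [ 0.5521 -0.162   0.1278] yaw 30.01 F [-0.4  0.  -6. ] T [-0.02 -0.04  0.11]
to target cm [-0.02  0.03 -0.  ] [-0.  0. -1.]
```

No resistance, and the underside is now below the head tops. Continuing.

Request:
{"api": "step_arm", "payload": {
  "deltas": [
    {"offset":[0,0,0.2],"roll":0},
    {"offset":[0,0,0.2],"roll":0},
    {"offset":[0,0,0.2],"roll":0},
    {"offset":[0,0,0.2],"roll":0},
    {"offset":[0,0,0.1],"roll":0},
    {"offset":[0,0,0],"roll":0}
  ]
}}

```text
t: 11.4
tool_pos: [0.5521, -0.162, 0.1188]
orientation: [-3.034, -0.813, 0.0]
force: [0.7, 0.4, -5.9]
opening: 0.0337
```

```bash
python3 st.py
```

```text
11.4 [ 0.5521 -0.162   0.1188] yaw 30.01 F [ 0.7  0.4 -5.9] T [ 0.01 -0.06 -0.01]
to target cm [-0.02  0.02  0.  ] [-0.  0. -1.]
```

Request:
{"api": "step_arm", "payload": {
  "deltas": [
    {"offset":[0,0,0.1],"roll":0},
    {"offset":[0,0,0.1],"roll":0},
    {"offset":[0,0,0.1],"roll":0},
    {"offset":[0,0,0.1],"roll":0},
    {"offset":[0,0,0],"roll":0}
  ]
}}

```text
t: 12.02
tool_pos: [0.5522, -0.1621, 0.1152]
orientation: [3.034, 0.813, 0.0]
force: [-1.1, -0.2, -1.5]
opening: 0.0335
```

Request:
{"api": "step_arm", "payload": {
  "deltas": [
    {"offset":[0,0,0.1],"roll":0},
    {"offset":[0,0,0.05],"roll":0},
    {"offset":[0,0,0],"roll":0}
  ]
}}

```text
t: 12.4
tool_pos: [0.5522, -0.1621, 0.1136]
orientation: [3.034, 0.813, 0.0]
force: [-2.5, -0.7, -1.2]
opening: 0.0335
```

```bash
python3 st.py
```

```text
12.4 [ 0.5522 -0.1621  0.1136] yaw 30.01 F [-2.5 -0.7 -1.2] T [-0.06  0.32  0.03]
to target cm [-0.02  0.   -0.  ] [ 0. -0. -1.]
```

Request:
{"api": "step_arm", "payload": {
  "deltas": [
    {"offset":[0,0,0.05],"roll":0},
    {"offset":[0,0,0.05],"roll":0},
    {"offset":[0,0,0],"roll":0}
  ]
}}

```text
t: 12.78
tool_pos: [0.5524, -0.162, 0.113]
orientation: [3.034, 0.813, 0.001]
force: [-3.7, 0.2, 4.9]
opening: 0.0335
```

```bash
python3 st.py
```

```text
12.775 [ 0.5524 -0.162   0.113 ] yaw 30.02 F [-3.7  0.2  4.9] T [0.15 0.68 0.04]
to target cm [-0.05  0.   -0.  ] [ 0.001 -0.    -1.   ]
```

It is seated on the face: the upward push rose and the height stopped at the expected 0.113. Twisting clockwise in small steps.

Request:
{"api": "step_arm", "payload": {
  "deltas": [
    {"offset":[0,0,0.03],"roll":0.03},
    {"offset":[0,0,0],"roll":0.03},
    {"offset":[0,0,0],"roll":0.03},
    {"offset":[0,0,0],"roll":0.03},
    {"offset":[0,0,0],"roll":0}
  ]
}}

```text
t: 13.4
tool_pos: [0.5532, -0.1624, 0.1131]
orientation: [3.077, 0.628, 0.003]
force: [-0.1, 0.1, 5.3]
opening: 0.0334
```

```bash
python3 st.py
```

```text
13.4 [ 0.5532 -0.1624  0.1131] yaw 23.07 F [-0.1  0.1  5.3] T [ 0.05 -0.04  0.03]
to target cm [-0.11 -0.05 -0.  ] [ 0.002 -0.001 -1.   ]
```

Request:
{"api": "step_arm", "payload": {
  "deltas": [
    {"offset":[0,0,0],"roll":0.03},
    {"offset":[0,0,0],"roll":0.03},
    {"offset":[0,0,0],"roll":0.03},
    {"offset":[0,0,0],"roll":0.03},
    {"offset":[0,0,0],"roll":0}
  ]
}}

```text
t: 14.02
tool_pos: [0.5531, -0.1624, 0.113]
orientation: [3.109, 0.442, 0.003]
force: [0.8, -1.2, 4.8]
opening: 0.0333
```

```bash
python3 st.py
```

```text
14.025 [ 0.5531 -0.1624  0.113 ] yaw 16.19 F [ 0.8 -1.2  4.8] T [-0.07 -0.03  0.06]
to target cm [-0.11 -0.04 -0.  ] [ 0.002 -0.001 -1.   ]
```

Request:
{"api": "step_arm", "payload": {
  "deltas": [
    {"offset":[0,0,0],"roll":0.03},
    {"offset":[0,0,0],"roll":0.03},
    {"offset":[0,0,0],"roll":0.02},
    {"offset":[0,0,0],"roll":0}
  ]
}}

```text
t: 14.52
tool_pos: [0.5531, -0.1626, 0.1129]
orientation: [3.124, 0.319, 0.003]
force: [4.4, -2.9, 4.5]
opening: 0.0339
```

```bash
python3 st.py
```

```text
14.525 [ 0.5531 -0.1626  0.1129] yaw 11.65 F [ 4.4 -2.9  4.5] T [-0.81 -0.74 -0.01]
to target cm [-0.11 -0.05 -0.  ] [ 0.002 -0.001 -1.   ]
```

Sideways force is rising to about 5 N, though still light. I'll ease the centre along it and go on in smaller twists.

Request:
{"api": "step_arm", "payload": {
  "deltas": [
    {"offset":[0.03,0.03,0],"roll":0.01},
    {"offset":[0,0,0],"roll":0.01},
    {"offset":[0,0,0],"roll":0}
  ]
}}

```text
t: 14.9
tool_pos: [0.5532, -0.1626, 0.113]
orientation: [3.128, 0.288, 0.002]
force: [2.6, -1.9, 6.1]
opening: 0.0332
```

```bash
python3 st.py
```

```text
14.9 [ 0.5532 -0.1626  0.113 ] yaw 10.53 F [ 2.6 -1.9  6.1] T [-0.56 -0.45  0.08]
to target cm [-0.11 -0.05 -0.  ] [ 0.002 -0.001 -1.   ]
```

Request:
{"api": "step_arm", "payload": {
  "deltas": [
    {"offset":[0.02,0.02,0],"roll":0.01},
    {"offset":[0,0,0],"roll":0.005},
    {"offset":[0,0,0],"roll":0}
  ]
}}

```text
t: 15.28
tool_pos: [0.5532, -0.1626, 0.1129]
orientation: [3.13, 0.265, 0.002]
force: [1.3, -1.0, 8.1]
opening: 0.0335
```

```bash
python3 st.py
```

```text
15.275 [ 0.5532 -0.1626  0.1129] yaw 9.68 F [ 1.3 -1.   8.1] T [-0.43 -0.3   0.12]
to target cm [-0.12 -0.05 -0.  ] [ 0.001 -0.    -1.   ]
```

Request:
{"api": "step_arm", "payload": {
  "deltas": [
    {"offset":[0,0,0],"roll":0.01},
    {"offset":[0,0,0],"roll":0.01},
    {"offset":[0,0,0],"roll":0}
  ]
}}

```text
t: 15.65
tool_pos: [0.5532, -0.1624, 0.1129]
orientation: [3.132, 0.234, 0.002]
force: [1.4, 0.4, 7.4]
opening: 0.0337
```

```bash
python3 - <<'E'
import st
from h import *
t=wshot()
cv2.imwrite('pics/g.png',cv2.cvtColor(cv2.resize(t['pixels'][140:340,200:440],None,fx=3.3,fy=3,interpolation=2),cv2.COLOR_RGB2BGR))
E
```

```text
15.65 [ 0.5532 -0.1624  0.1129] yaw 8.55 F [1.4 0.4 7.4] T [-0.36 -0.25  0.43]
to target cm [-0.12 -0.03 -0.  ] [ 0.001 -0.    -1.   ]
```

View pics/g.png

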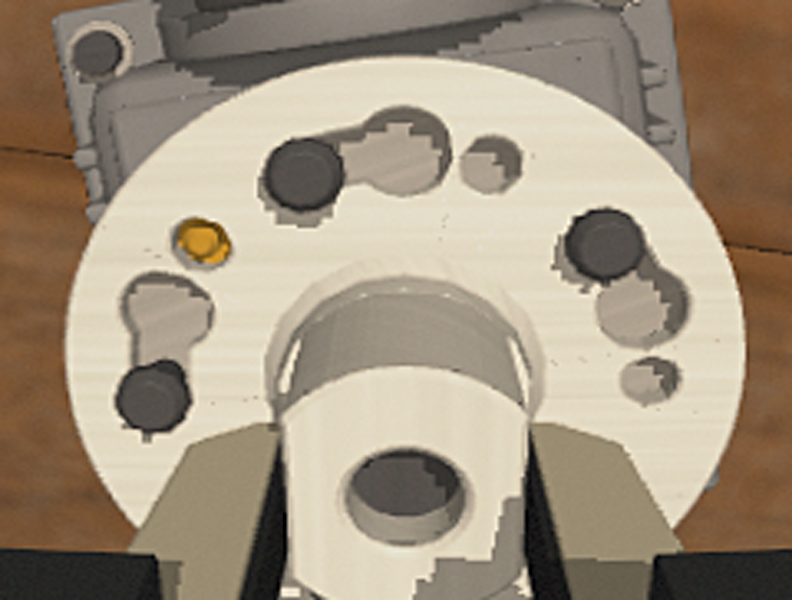

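The picture (ninth viewed) shows the stud heads over the slot ends at (303,175), (605,245) and (153,397). The brass pin stands in a lock hole at (203,241). Resistance to the twist has risen to 0.43 N·m, so that's the stop. I'll unload and release.

Request:
{"api": "step_arm", "payload": {
  "deltas": [
    {"offset":[0,0,-0.04],"roll":-0.015},
    {"offset":[0,0,0],"roll":0},
    {"offset":[0,0,0],"roll":0}
  ]
}}

```text
t: 16.08
tool_pos: [0.553, -0.1623, 0.1129]
orientation: [3.131, 0.257, 0.001]
force: [2.3, 0.2, 6.6]
opening: 0.0337
```

Request:
{"api": "step_arm", "payload": {
  "deltas": [
    {"offset":[0,0,0],"roll":0},
    {"offset":[0,0,0],"roll":0},
    {"offset":[0,0,0],"roll":0},
    {"offset":[0,0,0],"roll":0},
    {"offset":[0,0,0],"roll":0},
    {"offset":[0,0,0],"roll":0}
  ],
  "fingers": 7
}}

```text
t: 16.82
tool_pos: [0.5527, -0.1624, 0.1125]
orientation: [-3.131, -0.257, 0.0]
force: [-0.1, 0.0, 0.5]
opening: 0.07
```

Request:
{"api": "step_arm", "payload": {
  "deltas": [
    {"offset":[0,0,-1],"roll":0},
    {"offset":[0,0,-3],"roll":0},
    {"offset":[0,0,-4],"roll":0},
    {"offset":[0,0,-4],"roll":0},
    {"offset":[0,0,-4],"roll":0},
    {"offset":[0,0,0],"roll":0},
    {"offset":[0,0,0],"roll":0}
  ]
}}

```text
t: 17.7
tool_pos: [0.5527, -0.1624, 0.2725]
orientation: [3.131, 0.257, 0.0]
force: [-0.6, 0.6, -0.1]
opening: 0.07
```

```bash
python3 - <<'E'
import st
from h import *
t=wshot();d=shot('side')
a=cv2.resize(t['pixels'][140:280,250:390],(400,400),interpolation=2);b=cv2.resize(d['pixels'][170:270,270:370],(400,400),interpolation=2)
cv2.imwrite('pics/i.png',cv2.cvtColor(np.hstack([a,b]),cv2.COLOR_RGB2BGR))
E
```

```text
17.7 [ 0.5527 -0.1624  0.2725] yaw 9.38 F [-0.6  0.6 -0.1] T [ 0.09  0.07 -0.02]
to target cm [-0.06 -0.02 -0.  ] [ 0. -0. -1.]
```

View pics/i.png

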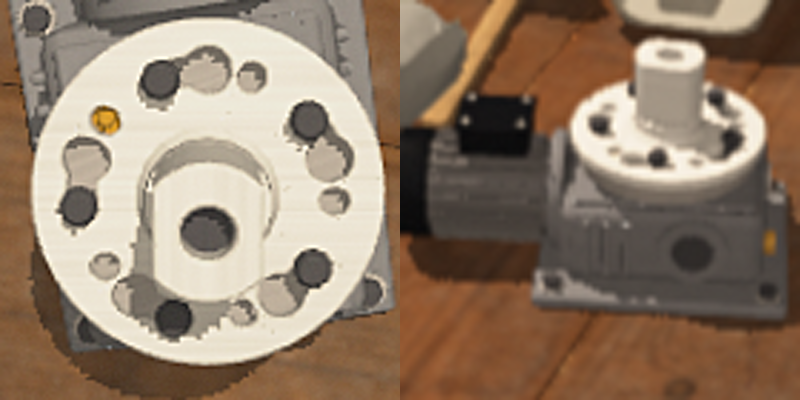

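The picture (tenth viewed) shows the plate flat on the hub, all five heads over the slot ends, the pin in its lock hole at (105,120), and the gripper clear.

```bash
python3 -c "
from plant import robot; print(robot.close_job())"
```

```text
the job is handed in; nothing more can be done
None
```

The faceplate is mounted on the hub and locked. I let go of it and handed the job in at about 18 s of the 58 s allowed.

- **Fitting:** I measured the studs at 30.0° and the plate's keyholes at -13.5°. I gripped the plate by its flats, turned it to match and lowered it over the studs without meeting resistance. It stopped on the hub face at the expected height. I then held it down and twisted it clockwise in small steps until the resistance rose to about 0.43 N·m, after about 21° on the gripper.
- **Forces:** No reading came near the limits. I saw about 13 N of downward push (plate weight allowed for) and about 5 N sideways. I eased the sideways push by shifting the centre a little.
- **Last checks:** The final pictures show the plate flat, all five stud heads over the slot ends, and the brass pin in a lock hole. The gripper was clear, 16 cm above its release height, and I touched none of the other objects. The pin's height was judged by eye from the picture, not measured.
- **Refused move:** My first move call was refused over its format, so nothing moved. It cost no arm time and one wasted picture.

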